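# Wedge the drifting sample cabinet door shut

## Robot

A 6-joint arm with a two-finger parallel gripper is mounted at the origin on the work surface. World frame = base frame: x ahead of the robot, y to its left, z up, the work surface at z = 0. Lengths are in m, angles in degrees, forces in N, time in s.
With the tool pointing down it reaches from about 0.375 to 0.9 m from the base axis. Payload 3.1 kg.
Tool frame: the origin (TCP) lies at the very end of the fingers, on their centre line; the grasp point (between the pads) lies 19 mm behind it; z points along the fingers, y is the line along which they close (so a half turn about z gives the same grasp; the last joint's range is limited). The gripper opens to 87 mm and grips with 3 to 60 N. Pads are 19 mm wide; open, the fingers measure 117 mm over their backs; the gripper's body (75 mm by 190 mm) begins 51 mm behind the grasp point.
Start: joints at [57.21, 30.224, 82.088, -0, 67.689, -10.227], TCP at [0.24, 0.577, 0.223] pointing down, gripper open.
Joint ranges: [-176.69, 176.69], [-43.24, 126.21], [12.49, 139.97], [-82, 262], [0, 151.66], [-163.58, 163.58]. Speed limits (degrees/s): [159.86, 159.86, 180, 180, 180, 180].

## Interface

Orientations are given as a 3x3 rotation matrix whose columns are the frame's x, y, z axes.
In Python, from rig import bot, imaging gives the robot as it stands.
- The arm moves only by the tool drive_tool, never from a script. Its argument "deltas" is text: rows parted by semicolons, each of 5 numbers parted by spaces: the finger opening in mm, from 0 to 87, then the shift along the world's x, y, z in mm, then the turn about the world's z in rad. In form: jaw dx dy dz twist; .... A call has 1 to 12 rows; each row is the pose to reach, as a shift and turn from the pose commanded when the call began; what a row does not reach only later rows make up. A row lasts 1/10 s, in which the tool goes at most 50 mm and 8.59 degrees, less where a joint would pass 70% of its speed; a pose out of reach is approached as far as the arm can. A call with a gripper value outside its range is refused whole. The fingers move at their own pace and stop on an object; the grip force is fixed at half the most. Time passes only in rows, so rows that repeat a pose let the fingers close. It gives the time, the measured TCP pose, the force, the opening and the grip force at its end, in the units of the state.
- bot.read_state(): the state, without advancing time (a new reading comes with each control period).
- imaging.capture(name): name is "scene" or "top" or "wrist"; returns the picture (480x640x3 uint8, red, green, blue); there is no depth.
- imaging.camera_model(name): a dict with "fx", "fy", "cx", "cy" (pixels), "T" (4x4, takes a point from camera to world coordinates). Camera axes: x right, y down, z forward; pixel columns grow to the right and rows downward; lengths in m; the calibration is good to about 2 mm. A picture is of the moment at which its call begins: read the wrist's pose just before it. camera_model takes no time and is no camera call; for the wrist camera it gives the pose at the moment of the call.
- bot.hand_in(): hands the job in; it is judged then, once.
The state is a dict: "time_s": time; "joint_positions": joint angles; "qvel": joint speeds; "tau": joint torques, N m; "position": TCP position; "tcp_rot": TCP orientation; "force": force on the tool from outside, world axes, zero at the start; "moment": the same for the moment, N m; "opening": opening from 0.0 (shut) to 1.0 (fully open); "grasp_force": force on a finger pad.
Only numpy, scipy, OpenCV 4.12 (cv2) and the standard library are available. Lean on these libraries where they do the work, as an engineer would, in place of code of your own. Each camera call takes 0.05 s, during which the arm holds its last target. There are 200 camera calls.

## Task

The sample cabinet's door no longer latches and keeps drifting ajar: take the orange wedge, slide its thin end under the door from the front, push the door fully shut with it, and tap it in firmly (with roughly 10 to 15 N) until it is jammed tight on the bench under the door's rubber strip. Let go of it: the door must stay shut on the wedge alone. Do not ram it, and leave the boxes, rack, tubes, jar and pen where they are.

Things in the scene. Friction and masses are not known exactly. Their poses are not given: they have to be found in the camera images.
- cabinet: White sample cabinet on four feet, fixed, 300 wide, 200 high. Origin on the bench under the carcass centre; z up; front faces its own -y; x runs along the front from hinge side to free side. Front face of the shut door: plane y = -182, x -145 to 145 mm. Underside 36 above the bench, so a thin wedge tip can run under it between the feet (32 across, at x, y = +-120). No handle juts out.
- hinge_foot (a point): Foot of the upright hinge line, on the bench, at x = -145, y = -152 mm in the cabinet's frame; fixed to the cabinet, with its axes. The door is 290 wide and 30 thick, all of it in front of (towards -y of) this line when shut.
- door (a joint): Door angle in rad: 0 is fully shut against its stop, growing as it swings outward (cabinet's -y), at most 0.75. A weak spring pushes it ajar (about 0.18 N m when shut): let go, it drifts back to 0.3 or more. About 2 N at its free half shuts it.
- jam_spot (a point): On the bench below the shut door's front face, 215 mm from the hinge: a good place for the wedge. Cabinet's axes. Along the door's foot runs a black rubber strip, 22 deep, front edge 4 behind the face. Its underside is 10 to 24 mm above the bench, set differently each time and not told: feel it. It springs up 5 N per mm (after a first 2 N) for 3 mm, then is solid; over 25 N ruins it.
- wedge_grip (a point): Centre (24 mm up) of the grip block of the loose orange plastic wedge: 195 long, 36 wide, about 0.16 kg. x points to the thin tip, z up. The block is 60 long (x), 36 wide, 48 high. Ahead of it it stays 29 high, then from 60 mm ahead of this point slopes down 0.24 mm per mm over 105 mm to a 4 mm thick tip, 165 mm ahead of this point.
- wedge: The same wedge: origin on its underside at half its length (the tip is 97.5 mm ahead along x; the grip point is 67.5 mm behind and 24 mm up).
- open_box: White card freezer box without lid, 135 x 135 x 52, full of capped tubes; origin under its centre. Leave alone.
- shut_box: White lidded freezer box, 136 x 136 x 52, with a blue patch; origin under its centre. Leave alone.
- rack: Blue tube rack, 70 x 130 x 34, eight holes, two tubes in it; origin under its centre. Leave alone.
- tube_a: White-capped tube, 13 across, 48 high, standing in the rack; origin at its lower end. Leave alone.
- tube_b: Green-capped tube, 13 across, 48 high, standing in the rack; origin at its lower end. Leave alone.
- jar: Amber jar with blue cap, 56 across, 85 high; origin under its centre. Leave alone.
- marker: White and blue marker pen lying flat, 128 long, 14 high; origin under the middle of its white body. Leave alone.
Mind the look-alikes: they are no part of the job. Of the things shaped like the wedge, the orange one is meant.

How it is judged (in metres and radians):
At the end, for the whole second after the job is handed in: Robot clear; door within 0.04 rad of shut, still; wedge at rest, flat (0.12 rad) on the bench, pressing on the door with over 5 N; its grip block 50 mm to the hinge side to 150 mm to the free side of the door's middle, its centre 8 to 178 mm before the shut door's face (value of joint door below 0.04 rad and velocity of joint door below 0.05 rad/s and contact force between wedge and cabinet above 5 N and x of wedge_grip in the frame of cabinet between -0.05 and 0.15 m and y of wedge_grip in the frame of cabinet between -0.36 and -0.19 m and angle between wedge_grip's own z axis and vertical below 0.12 rad and linear speed of wedge below 0.01 m/s and height (world z) of wedge_grip below 0.032 m); the robot touches nothing.
It fails at once if a box, the rack, the jar or the pen is shoved more than 30 mm (distance of any of open_box, shut_box, rack, jar, marker from where it was at the start of the episode above 0.03 m).
It fails at once if a box, the rack, the jar or the pen is tipped over (angle between any of open_box, shut_box, rack, jar, marker's own z axis and vertical above 0.4 rad).
It fails at once if a tube is knocked out of the rack (z of any of tube_a, tube_b in the frame of rack above 0.03 m).
It fails at once if the wedge is rammed so hard that it presses on the door with more than 25 N (contact force between wedge and cabinet above 25 N).
It also fails if it takes over 51 s, if anything falls off the work surface, if the arm or the gripper's body presses on something with over 40 N, if the wrist force passes 120 N, or if a joint passes its speed limit or range.

## Working session

There is one attempt and no reset: what is moved stays moved. The work goes in short steps, Python scripts to look and compute and a tool call to move; the robot and the scene stay as the last step left them, time stands still between calls to the robot, and variables do not carry over. Pictures are saved under pics/ and viewed, at most 10 in all, crops included, and the job is handed in when it is done.

Besides the shell and the picture viewer there is one more tool, called as name(argument=value, ...), one argument or row to a line, values as JSON. drive_tool: Moves the arm, as the interface text tells. Its arguments: {"type":"object","properties":{"deltas":{"type":"string"}},"required":["deltas"]}

```bash
mkdir -p pics
python3 - <<'E'
from rig import bot, imaging
import cv2,numpy as np
for n in("scene","top"):
    im=imaging.capture(n); cv2.imwrite(f"pics/{n}0.png",im[:,:,::-1])
    m=imaging.camera_model(n); print(n,m["fx"],m["fy"],m["cx"],m["cy"],np.round(m["T"],4).tolist())
s=bot.read_state();print(s["position"],np.round(s["tcp_rot"],3).tolist(),s["time_s"])
E
```

```text
scene 598.0602831371042 598.0602831371042 311.5379292628046 235.752242894566 [[0.5461, 0.7982, -0.2542, 0.8861], [0.8377, -0.5183, 0.172, -0.3026], [0.0056, -0.3069, -0.9517, 1.4418], [0.0, 0.0, 0.0, 1.0]]
top 502.0980295016141 502.0980295016141 318.5329184507529 239.02192120144872 [[0.0021, -0.9877, 0.1562, 0.3247], [-0.9999, -0.0001, 0.0133, -0.0496], [-0.0131, -0.1562, -0.9876, 1.2497], [0.0, 0.0, 0.0, 1.0]]
[0.23938591 0.57660131 0.22165667] [[-0.923, 0.384, -0.001], [0.384, 0.923, -0.002], [0.0, -0.002, -1.0]] 0.1
```

View pics/top0.png

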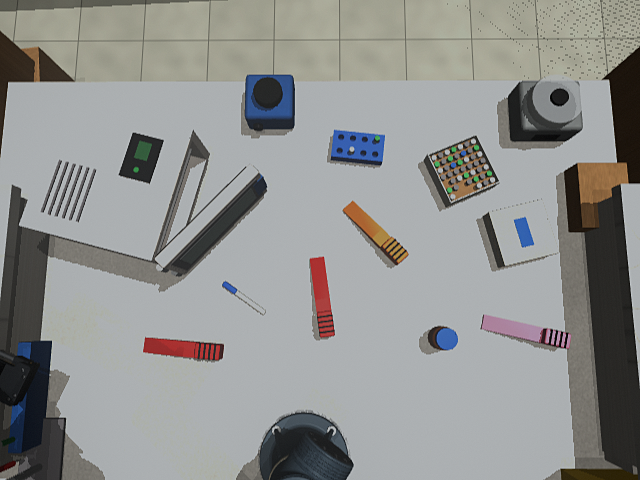

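View pics/scene0.png

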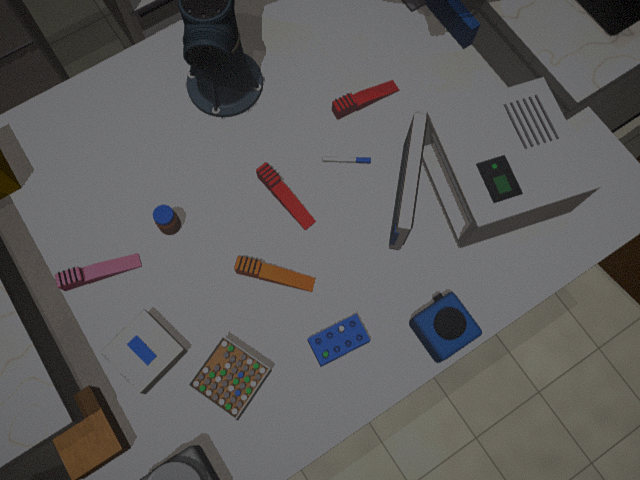

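```bash
cat > h.py <<'E'
import cv2,numpy as np
from rig import bot, imaging
def proj(m,P):
    P=np.atleast_2d(P);T=np.array(m["T"]);c=(P-T[:3,3])@T[:3,:3]
    return np.c_[m["fx"]*c[:,0]/c[:,2]+m["cx"],m["fy"]*c[:,1]/c[:,2]+m["cy"]]
def ray(m,uv):
    T=np.array(m["T"]);d=T[:3,:3]@[(uv[0]-m["cx"])/m["fx"],(uv[1]-m["cy"])/m["fy"],1];return T[:3,3],d
def onz(m,uv,z):
    o,d=ray(m,uv);return o+d*(z-o[2])/d[2]
def tri(a,b):
    A=np.array([a[1],-b[1]]).T;t=np.linalg.lstsq(A,b[0]-a[0],rcond=None)[0]
    p,q=a[0]+t[0]*a[1],b[0]+t[1]*b[1];return (p+q)/2,np.linalg.norm(p-q)
W=.018
def wedge_parts(x,y,a):  # x,y of grip point
    blk=[(u,v,z) for u in(-.03,.03) for v in(-W,W) for z in(0,.048)]
    rmp=[(u,v,z) for u,h in((.03,.029),(.06,.029),(.165,.004)) for v in(-W,W) for z in(0,h)]
    R=np.array([[np.cos(a),-np.sin(a),0],[np.sin(a),np.cos(a),0],[0,0,1]])
    return [np.array(q)@R.T+[x,y,0] for q in(blk,rmp)]
E
python3 - <<'E'
from h import *
from scipy.optimize import minimize
ms={};cs={}
for n,seed in(("top",(370,225)),("scene",(290,275))):
    im=cv2.imread(f"pics/{n}0.png");hsv=cv2.cvtColor(im,cv2.COLOR_BGR2HSV)
    k=cv2.inRange(hsv,(8,120,90),(25,255,255));k=cv2.morphologyEx(k,cv2.MORPH_CLOSE,np.ones((7,7)))
    w=np.zeros_like(k);cv2.circle(w,seed,60,255,-1);ms[n]=k&w;cs[n]=imaging.camera_model(n);print(n,(ms[n]>0).sum())
def cost(p):
    c=0
    for n in ms:
        r=np.zeros((1920,2560),np.uint8)
        for q in wedge_parts(*p): cv2.fillConvexPoly(r,cv2.convexHull(np.round(proj(cs[n],q)*4+1.5).astype(np.int32)),255)
        r=cv2.resize(r,(640,480),interpolation=cv2.INTER_AREA)
        c+=np.abs(r.astype(float)-ms[n]).sum()/255
    return c
g=onz(cs["top"],(397,250),.03);t=onz(cs["top"],(349,207),.0)
p0=[g[0],g[1],np.arctan2(t[1]-g[1],t[0]-g[0])];print(p0,cost(p0))
best=min((minimize(cost,p0,method="Nelder-Mead",options=dict(initial_simplex=np.array([p0]*4)+s*np.vstack([np.zeros(3),np.diag([.01,.01,.1])]))) for s in(1,-1,.5)),key=lambda r:r.fun)
print(best.x,best.fun)
for n,(x,y,w,h) in(("top",(10,110,270,180)),("scene",(370,60,250,187))):
    im=cv2.imread(f"pics/{n}0.png")[y:y+h,x:x+w];im=cv2.resize(im,None,fx=3 if n=="scene" else 2.9,fy=3 if n=="scene" else 2.9,interpolation=cv2.INTER_CUBIC)
    im=cv2.convertScaleAbs(255*(im/255.)**2)
    cv2.imwrite(f"pics/{n}c.png",im)
E
```

```text
top 1079
scene 1144
[np.float64(0.4903919051950246), np.float64(-0.2251999848832102), np.float64(0.7884249983017473)] 627.2980392156862
[ 0.48961341 -0.21778996  0.75191262] 464.9098039215686
```

View pics/topc.png

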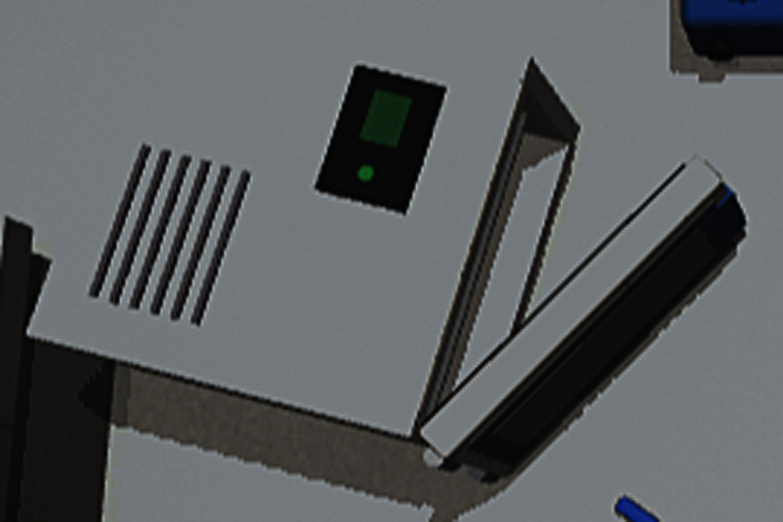

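View pics/scenec.png

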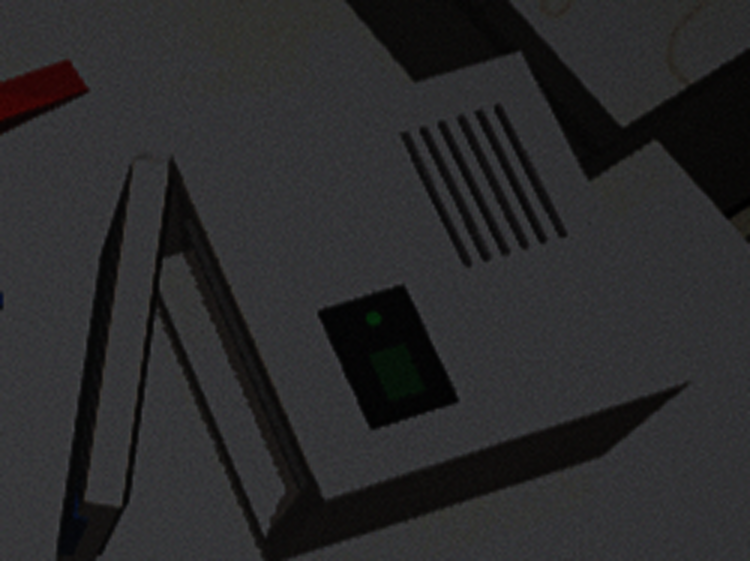

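Run:
```python
from h import *
t=imaging.camera_model("top");s=imaging.camera_model("scene")
H,e=tri(ray(t,(153.1,260.7)),ray(s,(427.3,112.7)));F,e2=tri(ray(t,(193.1,130.7)),ray(s,(477.3,226.7)));B,e3=tri(ray(t,(19.7,225.5)),ray(s,(544,77.3)))
print(H,e,F,e2,B,e3,np.linalg.norm(F-H),np.linalg.norm(B-H))
print("yaw",np.arctan2(*(F-H)[[1,0]]),np.arctan2(*(H-B)[[1,0]])+np.pi/2)
# overlay fit of wedge
p=[.4896,-.2178,.7519]
out=[]
for n,(x,y) in(("top",(320,175)),("scene",(220,230))):
    im=cv2.imread(f"pics/{n}0.png");im=cv2.resize(im[y:y+110,x:x+110],None,fx=3.6,fy=3.6,interpolation=cv2.INTER_CUBIC)
    for q in wedge_parts(*p): cv2.polylines(im,[cv2.convexHull(np.round((proj(imaging.camera_model(n),q)-[x,y]+.5)*3.6).astype(np.int32))],True,(255,0,255),1)
    out.append(im)
cv2.imwrite("pics/ov.png",np.hstack(out))
```

```text
[0.44551648 0.31740421 0.19190587] 0.0016333780578925202 [0.73440673 0.24234066 0.19279791] 0.0010980903127438297 [0.52150037 0.61016756 0.19278184] 0.0011715850493191277 0.29848434760005643 0.30246437327316095
yaw -0.25421268646668627 -0.2539374354795072
```

View pics/ov.png

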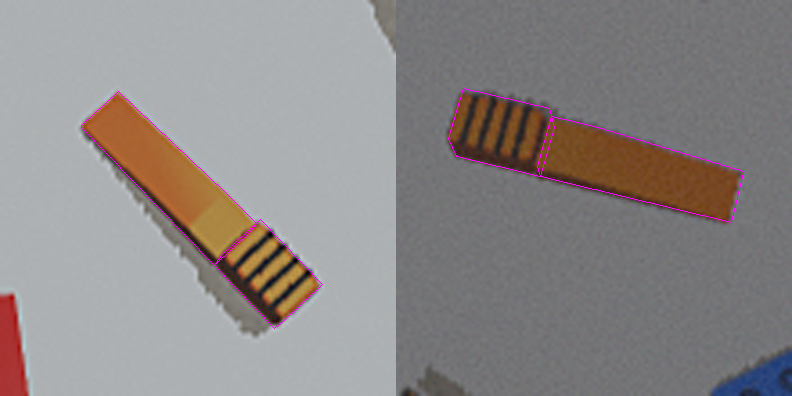

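The overlay shows the wedge fit matching in both views: the grip point is at (0.490, -0.218) with yaw 0.752. The cabinet yaw is -0.254, and the door is about 0.5 rad open with its hinge on the side near the robot. Next I move above the wedge.

drive_tool(
  deltas="87 0 0 40 0; 87 20 -40 60 -0.1; 87 130 -400 60 -1.0; 87 130 -400 60 -1.0; 87 130 -400 60 -1.0; 87 130 -400 60 -1.0; 87 130 -400 60 -1.0; 87 130 -400 60 -1.0; 87 130 -400 60 -1.0; 87 130 -400 60 -1.0; 87 130 -400 60 -1.0",
)

```text
time_s: 1.2
position: [0.3706, 0.1745, 0.2825]
tcp_rot: [[-0.171, 0.985, 0.0], [0.985, 0.171, -0.001], [-0.001, -0.0, -1.0]]
force: [1.2, 0.0, -0.8]
opening: 0.999
grasp_force: 0.0
```

drive_tool(
  deltas="87 120 -395 -60 -0.995; 87 120 -395 -60 -0.995; 87 120 -395 -60 -0.995; 87 120 -395 -60 -0.995; 87 120 -395 -60 -0.995; 87 120 -395 -60 -0.995; 87 120 -395 -60 -0.995; 87 120 -395 -60 -0.995; 87 120 -395 -100 -0.995; 87 120 -395 -160 -0.995; 87 120 -395 -160 -0.995; 87 120 -395 -160 -0.995",
)

```text
time_s: 2.4
position: [0.4886, -0.2159, 0.1208]
tcp_rot: [[0.729, 0.684, -0.005], [0.684, -0.729, 0.004], [-0.001, -0.006, -1.0]]
force: [0.3, 0.8, 0.6]
opening: 1.0
grasp_force: 0.0
```

Run:
```python
from h import *
s=bot.read_state();R=np.array(s["tcp_rot"]);print(s["time_s"],s["position"],np.arctan2(R[1,0],R[0,0]),np.round(s["force"],2))
m=imaging.camera_model("wrist");im=imaging.capture("wrist")[:,:,::-1].copy()
for q in wedge_parts(.4896,-.2178,.7519): cv2.polylines(im,[cv2.convexHull(np.round(proj(m,q)).astype(np.int32))],True,(255,0,255),1)
cv2.imwrite("pics/w1.png",im)
```

```text
2.4 [ 0.48856953 -0.21586691  0.1207888 ] 0.7536768633253625 [0.25 0.83 0.64]
```

View pics/w1.png

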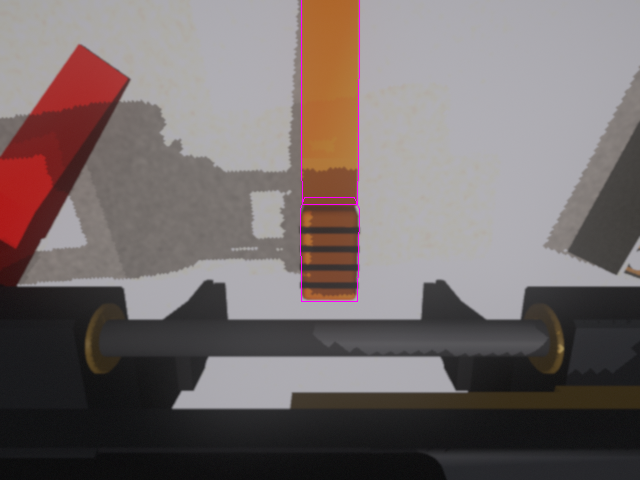

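The wrist picture shows the projected wedge outline (columns 301-358, block rows 205-300) lying exactly on the real one. I'll go down and grip.

drive_tool(
  deltas="87 0 0 -50 0; 87 0 0 -90 0; 87 0 0 -113 0; 87 0 0 -113 0; 87 0 0 -113 0; 30 0 0 -113 0; 30 0 0 -113 0; 30 0 0 -113 0; 30 0 0 -113 0; 30 0 0 -113 0; 30 0 0 -113 0; 30 0 0 -113 0",
)

```text
time_s: 3.65
position: [0.4897, -0.2179, 0.0095]
tcp_rot: [[0.73, 0.684, -0.0], [0.684, -0.73, 0.0], [-0.0, -0.0, -1.0]]
force: [-0.1, 0.1, -0.4]
opening: 0.448
grasp_force: 0.0
```

drive_tool(
  deltas="20 0 0 0 0; 20 0 0 0 0; 20 0 0 0 0; 20 0 0 8 0; 20 20 10 15 0.1; 20 50 50 15 0.25; 20 82 100 15 0.4; 20 82 148 15 0.564; 20 82 148 15 0.564; 20 82 148 15 0.564; 20 82 148 15 0.564; 20 82 148 15 0.564",
)

```text
time_s: 4.85
position: [0.5718, -0.0714, 0.0247]
tcp_rot: [[0.254, 0.967, 0.0], [0.967, -0.254, -0.0], [-0.0, 0.001, -1.0]]
force: [1.1, 0.1, -3.0]
opening: 0.408
grasp_force: 30.0
```

Run:
```python
from h import *
s=bot.read_state();R=np.array(s["tcp_rot"]);print(s["time_s"],s["position"],np.arctan2(R[1,0],R[0,0]),np.round(s["force"],2))
m=imaging.camera_model("wrist");im=imaging.capture("wrist")[:,:,::-1].copy()
cv2.imwrite("pics/w2.png",im)
im=imaging.capture("top")[:,:,::-1]
cv2.imwrite("pics/t2.png",np.hstack([cv2.resize(im[110:300,120:420],None,fx=1.6,fy=1.6),cv2.resize(im[0:1,0:1],(1,304))]))
big=np.zeros((600,800,3),np.uint8);w=cv2.resize(cv2.imread("pics/w2.png"),(400,300));big[:300,:400]=w;t=cv2.resize(im[110:300,120:373],(400,300));big[:300,400:]=t
sc=imaging.capture("scene")[:,:,::-1];big[300:]=cv2.resize(sc[60:285,200:600],(800,300)) if 0 else cv2.resize(sc[90:270,200:520],(800,300))
cv2.imwrite("pics/v2.png",big)
```

```text
4.85 [ 0.5718303  -0.07144256  0.02469254] 1.3143282187057732 [ 1.14  0.07 -3.  ]
```

View pics/v2.png

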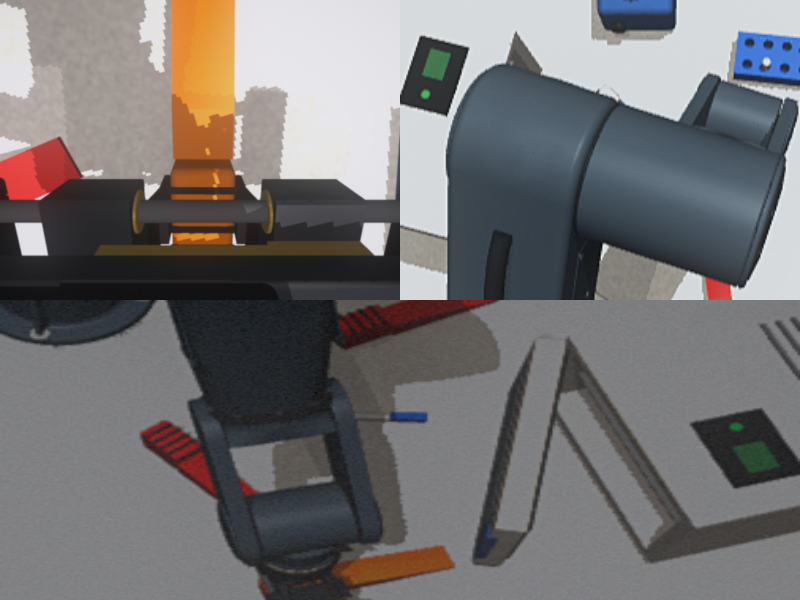

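The wedge is held straight, and its tip is in front of the open door. I'll lower it to the bench and start sliding it in along (0.2513, 0.9679).

drive_tool(
  deltas="20 0 0 -10 0; 20 0 0 -14.5 0; 20 3 11.6 -14.5 0; 20 6 23.2 -14.5 0; 20 9 34.8 -14.5 0; 20 12.1 46.5 -14.5 0; 20 15.1 58.1 -14.5 0; 20 18.1 69.7 -14.5 0; 20 21.1 81.3 -14.5 0; 20 24.1 92.9 -14.5 0; 20 27.1 104.5 -14.5 0; 20 30.2 116.2 -14.5 0",
)

```text
time_s: 6.2
position: [0.6022, 0.0471, 0.0098]
tcp_rot: [[0.251, 0.968, -0.0], [0.968, -0.251, -0.0], [-0.0, -0.0, -1.0]]
force: [0.9, -1.6, -3.8]
opening: 0.41
grasp_force: 30.0
```

drive_tool(
  deltas="20 2.5 9.7 0 0; 20 5 19.4 0 0; 20 5 19.4 0 0; 20 5 19.4 0 0",
)

```text
time_s: 6.6
position: [0.6069, 0.0661, 0.0102]
tcp_rot: [[0.251, 0.968, -0.0], [0.968, -0.251, 0.0], [0.0, -0.0, -1.0]]
force: [0.1, 0.5, -3.1]
opening: 0.415
grasp_force: 30.0
```

```bash
cat > st.py <<'E'
from h import *
s=bot.read_state();p=np.array(s["position"]);o=np.array([.6282,.4270]);ux=np.array([.9679,-.2513]);uy=np.array([.2513,.9679])
f=np.array(s["force"]);print(s["time_s"],"cab xy mm",(p[:2]-o)@ux*1e3,(p[:2]-o)@uy*1e3,"z",p[2],"F cab",f[:2]@ux,f[:2]@uy,f[2],s["grasp_force"],np.round(s["moment"],2))
E
python3 st.py
python3 - <<'E'
from h import *
im=imaging.capture("scene")[:,:,::-1]
cv2.imwrite("pics/s3.png",cv2.resize(im[80:290,250:530],(800,600)))
E
```

```text
6.6 cab xy mm 70.08207964397955 -354.6618998662642 z 0.010173672049785653 F cab -0.015071676525854156 0.47210916066742964 -3.0817502302108704 29.992100649978966 [-0.12  0.08 -0.01]
```

View pics/s3.png

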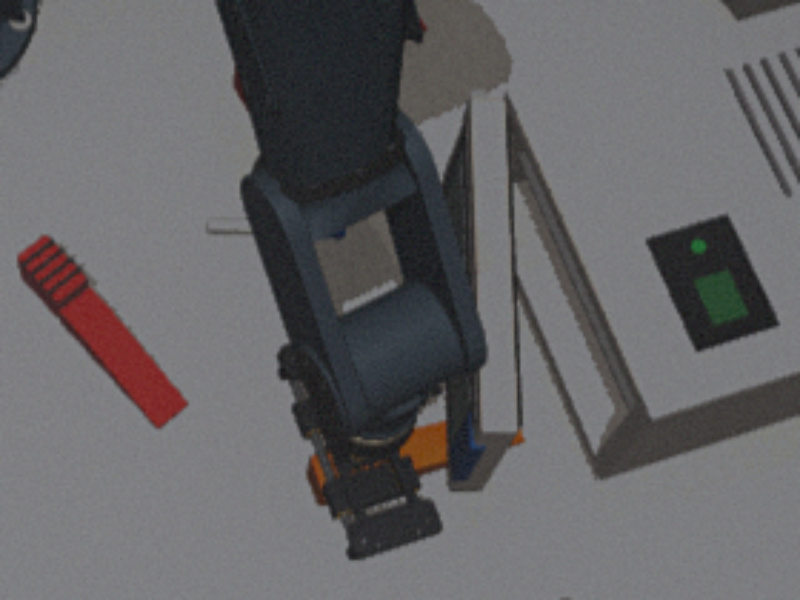

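The picture shows the tip under the ajar door, just visible past it at (520, 437), with the door already swinging shut. I'll press the wedge down flat and advance in small steps.

drive_tool(
  deltas="20 1.3 4.8 -0.5 0; 20 2.5 9.7 -0.7 0; 20 3.8 14.5 -0.7 0; 20 5 19.4 -0.7 0; 20 5 19.4 -0.7 0; 20 5 19.4 -0.7 0",
)

```text
time_s: 7.25
position: [0.612, 0.0857, 0.0093]
tcp_rot: [[0.251, 0.968, -0.0], [0.968, -0.251, 0.0], [0.0, -0.0, -1.0]]
force: [0.8, 0.9, -1.7]
opening: 0.412
grasp_force: 30.0
```

drive_tool(
  deltas="20 0.8 2.9 0 0; 20 1.5 5.8 0 0; 20 1.5 5.8 0 0",
)

```text
time_s: 7.55
position: [0.6137, 0.0914, 0.0093]
tcp_rot: [[0.251, 0.968, 0.0], [0.968, -0.251, 0.0], [0.0, 0.0, -1.0]]
force: [1.2, 0.7, -2.7]
opening: 0.413
grasp_force: 30.0
```

drive_tool(
  deltas="20 0.8 2.9 0 0; 20 1.5 5.8 0 0; 20 1.5 5.8 0 0",
)

```text
time_s: 7.85
position: [0.6153, 0.0972, 0.0093]
tcp_rot: [[0.251, 0.968, 0.001], [0.968, -0.251, 0.0], [0.001, 0.0, -1.0]]
force: [0.8, 0.1, -3.0]
opening: 0.407
grasp_force: 30.0
```

drive_tool(
  deltas="20 0.8 2.9 0 0; 20 1.5 5.8 0 0; 20 1.5 5.8 0 0",
)

```text
time_s: 8.15
position: [0.6167, 0.1031, 0.0093]
tcp_rot: [[0.251, 0.968, 0.0], [0.968, -0.251, 0.0], [0.001, 0.0, -1.0]]
force: [1.7, -0.8, -3.1]
opening: 0.413
grasp_force: 30.0
```

drive_tool(
  deltas="20 0.8 2.9 0 0; 20 1.5 5.8 0 0; 20 1.5 5.8 0 0",
)

```text
time_s: 8.45
position: [0.6181, 0.109, 0.0093]
tcp_rot: [[0.251, 0.968, 0.0], [0.968, -0.251, 0.001], [0.001, 0.0, -1.0]]
force: [1.2, 0.4, -3.3]
opening: 0.413
grasp_force: 30.0
```

drive_tool(
  deltas="20 0.8 2.9 0 0; 20 1.5 5.8 0 0; 20 1.5 5.8 0 0",
)

```text
time_s: 8.75
position: [0.6196, 0.1148, 0.0093]
tcp_rot: [[0.251, 0.968, 0.0], [0.968, -0.251, 0.0], [0.001, 0.0, -1.0]]
force: [2.3, -0.1, -3.9]
opening: 0.412
grasp_force: 30.0
```

drive_tool(
  deltas="20 0.8 2.9 0 0; 20 1.5 5.8 0 0; 20 1.5 5.8 0 0",
)

```text
time_s: 9.05
position: [0.6211, 0.1206, 0.0093]
tcp_rot: [[0.251, 0.968, 0.0], [0.968, -0.251, 0.001], [0.001, 0.0, -1.0]]
force: [1.1, -1.3, -3.0]
opening: 0.411
grasp_force: 30.0
```

```bash
python3 st.py
python3 - <<'E'
from h import *
im=imaging.capture("scene")[:,:,::-1]
cv2.imwrite("pics/s4.png",cv2.resize(im[80:290,320:600],(800,600)))
E
```

```text
9.05 cab xy mm 70.17142179781507 -298.3479259489384 z 0.009318634040189865 F cab 1.4122641441812873 -0.9559270906481482 -2.9519370151660143 30.003154166042805 [-0.25 -0.13 -0.15]
```

View pics/s4.png

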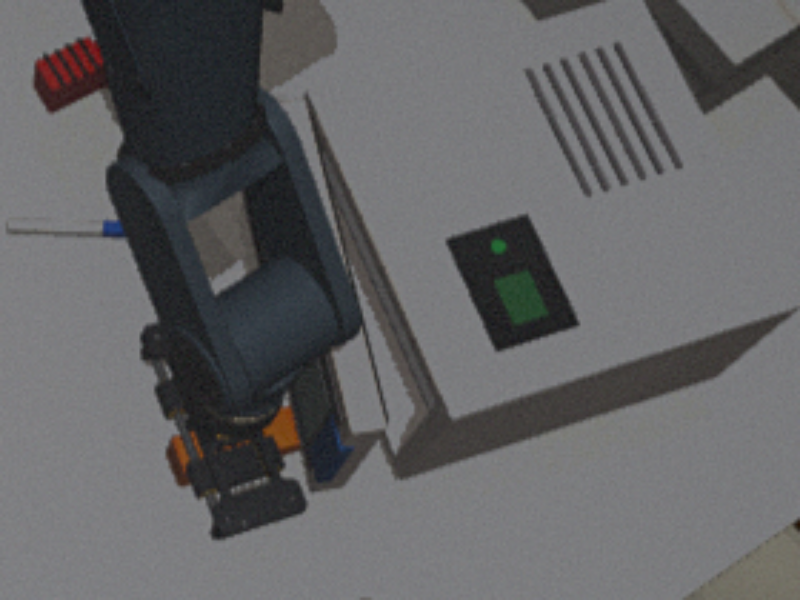

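The door is still about 10° ajar, its free edge at (390, 430), and following the wedge in. I continue.

drive_tool(
  deltas="20 0.8 2.9 0 0; 20 1.5 5.8 0 0; 20 1.5 5.8 0 0",
)

```text
time_s: 9.4
position: [0.6226, 0.1263, 0.0093]
tcp_rot: [[0.251, 0.968, 0.0], [0.968, -0.251, 0.0], [0.001, 0.0, -1.0]]
force: [0.6, -1.4, -2.4]
opening: 0.41
grasp_force: 30.0
```

drive_tool(
  deltas="20 0.8 2.9 0 0; 20 1.5 5.8 0 0; 20 1.5 5.8 0 0",
)

```text
time_s: 9.7
position: [0.6242, 0.1322, 0.0093]
tcp_rot: [[0.251, 0.968, 0.0], [0.968, -0.251, 0.001], [0.001, 0.0, -1.0]]
force: [2.5, -0.5, -3.3]
opening: 0.412
grasp_force: 30.0
```

drive_tool(
  deltas="20 0.5 1.9 0 0; 20 1 3.9 0 0; 20 1 3.9 0 0",
)

```text
time_s: 10.0
position: [0.6251, 0.1358, 0.0093]
tcp_rot: [[0.251, 0.968, 0.0], [0.968, -0.251, 0.0], [0.0, 0.0, -1.0]]
force: [1.5, -2.2, -3.4]
opening: 0.411
grasp_force: 30.0
```

drive_tool(
  deltas="20 0.5 1.9 0 0; 20 1 3.9 0 0; 20 1 3.9 0 0",
)

```text
time_s: 10.3
position: [0.6261, 0.1398, 0.0093]
tcp_rot: [[0.251, 0.968, 0.0], [0.968, -0.251, 0.0], [0.0, 0.0, -1.0]]
force: [2.6, -1.8, -3.4]
opening: 0.415
grasp_force: 30.0
```

drive_tool(
  deltas="20 0.5 1.9 0 0; 20 1 3.9 0 0; 20 1 3.9 0 0",
)

```text
time_s: 10.6
position: [0.6271, 0.1437, 0.0093]
tcp_rot: [[0.251, 0.968, 0.0], [0.968, -0.251, 0.0], [0.0, 0.0, -1.0]]
force: [1.9, -1.7, -3.9]
opening: 0.411
grasp_force: 30.0
```

drive_tool(
  deltas="20 0.5 1.9 0 0; 20 1 3.9 0 0; 20 1 3.9 0 0",
)

```text
time_s: 10.9
position: [0.6281, 0.1476, 0.0093]
tcp_rot: [[0.251, 0.968, 0.0], [0.968, -0.251, 0.0], [0.0, 0.0, -1.0]]
force: [1.3, -1.6, -4.8]
opening: 0.412
grasp_force: 30.0
```

drive_tool(
  deltas="20 0.5 1.9 0 0; 20 1 3.9 0 0; 20 1 3.9 0 0",
)

```text
time_s: 11.2
position: [0.6291, 0.1515, 0.0093]
tcp_rot: [[0.251, 0.968, 0.0], [0.968, -0.251, 0.0], [0.0, 0.0, -1.0]]
force: [1.5, -1.3, -3.0]
opening: 0.412
grasp_force: 30.0
```

drive_tool(
  deltas="20 0.5 1.9 0 0; 20 1 3.9 0 0; 20 1 3.9 0 0",
)

```text
time_s: 11.5
position: [0.6301, 0.1554, 0.0093]
tcp_rot: [[0.251, 0.968, 0.0], [0.968, -0.251, 0.0], [0.0, 0.0, -1.0]]
force: [1.9, -1.6, -4.0]
opening: 0.415
grasp_force: 30.0
```

drive_tool(
  deltas="20 0.3 1 0 0; 20 0.5 1.9 0 0; 20 0.5 1.9 0 0",
)

```text
time_s: 11.8
position: [0.6305, 0.157, 0.0093]
tcp_rot: [[0.251, 0.968, 0.0], [0.968, -0.251, 0.0], [0.0, 0.0, -1.0]]
force: [1.1, -2.3, -3.4]
opening: 0.412
grasp_force: 30.0
```

drive_tool(
  deltas="20 0.3 1 0 0; 20 0.5 1.9 0 0; 20 0.5 1.9 0 0",
)

```text
time_s: 12.1
position: [0.6305, 0.158, 0.0093]
tcp_rot: [[0.251, 0.968, -0.001], [0.968, -0.251, -0.001], [-0.001, -0.001, -1.0]]
force: [-0.9, -5.2, -3.1]
opening: 0.408
grasp_force: 30.0
```

drive_tool(
  deltas="20 0.3 1 0 0; 20 0.5 1.9 0 0; 20 0.5 1.9 0 0",
)

```text
time_s: 12.4
position: [0.6305, 0.1591, 0.0093]
tcp_rot: [[0.251, 0.968, -0.002], [0.968, -0.251, -0.002], [-0.003, -0.002, -1.0]]
force: [-1.0, -8.3, -0.8]
opening: 0.412
grasp_force: 30.0
```

drive_tool(
  deltas="20 0.3 1 0 0; 20 0.5 1.9 0 0; 20 0.5 1.9 0 0",
)

```text
time_s: 12.7
position: [0.6307, 0.1603, 0.0093]
tcp_rot: [[0.25, 0.968, -0.003], [0.968, -0.25, -0.003], [-0.004, -0.002, -1.0]]
force: [-1.8, -9.9, -1.3]
opening: 0.409
grasp_force: 30.0
```

drive_tool(
  deltas="20 0.2 1 0 0; 20 0.2 1 0 0; 20 0.2 1 0 0",
)

```text
time_s: 13.0
position: [0.6308, 0.161, 0.0093]
tcp_rot: [[0.25, 0.968, -0.004], [0.968, -0.25, -0.004], [-0.004, -0.003, -1.0]]
force: [-2.0, -10.6, -1.2]
opening: 0.415
grasp_force: 30.0
```

```bash
python3 st.py
python3 - <<'E'
from h import *
im=imaging.capture("scene")[:,:,::-1]
cv2.imwrite("pics/s5.png",cv2.resize(im[80:290,320:600],(800,600)))
E
```

```text
13.0 cab xy mm 69.33594149510611 -256.86097431771964 z 0.00931988488631352 F cab 0.712062582082683 -10.736046249021362 -1.179982393080989 30.001335677225143 [-1.59  0.12 -0.12]
```

drive_tool(
  deltas="20 0.3 1 0 0; 20 0.5 1.9 0 0; 20 0.5 1.9 0 0",
)

```text
time_s: 13.35
position: [0.6309, 0.1621, 0.0093]
tcp_rot: [[0.25, 0.968, -0.004], [0.968, -0.25, -0.005], [-0.006, -0.003, -1.0]]
force: [-1.9, -12.6, -0.5]
opening: 0.409
grasp_force: 30.0
```

drive_tool(
  deltas="20 0.2 1 0 0; 20 0.2 1 0 0; 20 0.2 1 0 0",
)

```text
time_s: 13.65
position: [0.6311, 0.1628, 0.0093]
tcp_rot: [[0.25, 0.968, -0.005], [0.968, -0.25, -0.005], [-0.006, -0.003, -1.0]]
force: [-2.4, -13.3, -0.3]
opening: 0.414
grasp_force: 30.0
```

The push is about 13.5 N, within the 10 to 15 N asked for. I'll ease off the stored push, open the fingers and rise straight up.

drive_tool(
  deltas="20 -0.4 -1.7 0 0; 20 -0.8 -3.4 0 0; 20 -0.8 -3.4 0 0; 50 -0.8 -3.4 0 0; 70 -0.8 -3.4 0 0; 70 -0.8 -3.4 0 0; 70 -0.8 -3.4 0 0; 70 -0.8 -3.4 0 0; 70 -0.8 -3.4 0 0",
)

```text
time_s: 14.55
position: [0.6321, 0.1632, 0.0094]
tcp_rot: [[0.251, 0.968, 0.0], [0.968, -0.251, 0.0], [0.0, 0.0, -1.0]]
force: [-0.2, 0.5, 0.5]
opening: 0.789
grasp_force: 0.0
```

drive_tool(
  deltas="70 0 0 10 0; 70 0 0 30 0; 70 0 0 60 0; 70 0 0 100 0; 70 -20 -50 130 0; 70 -30 -100 150 0; 70 -40 -150 180 0; 70 -80 -200 180 0; 70 -80 -250 180 0; 70 -80 -250 180 0; 70 -80 -250 180 0; 70 -80 -250 180 0",
)

```text
time_s: 15.75
position: [0.552, -0.0875, 0.19]
tcp_rot: [[0.253, 0.967, 0.001], [0.967, -0.253, 0.0], [0.001, 0.001, -1.0]]
force: [-0.2, 1.0, -0.1]
opening: 0.804
grasp_force: 0.0
```

```bash
python3 st.py
python3 - <<'E'
from h import *
im=imaging.capture("scene")[:,:,::-1]
cv2.imwrite("pics/s6.png",cv2.resize(im[80:290,320:600],(800,600),interpolation=cv2.INTER_CUBIC))
E
```

```text
15.75 cab xy mm 55.569222961497736 -517.1321071928134 z 0.19004942857449278 F cab -0.48542188489603905 0.9031222308375307 -0.07821036256163985 0.0 [-0.07  0.01  0.02]
```

View pics/s6.png

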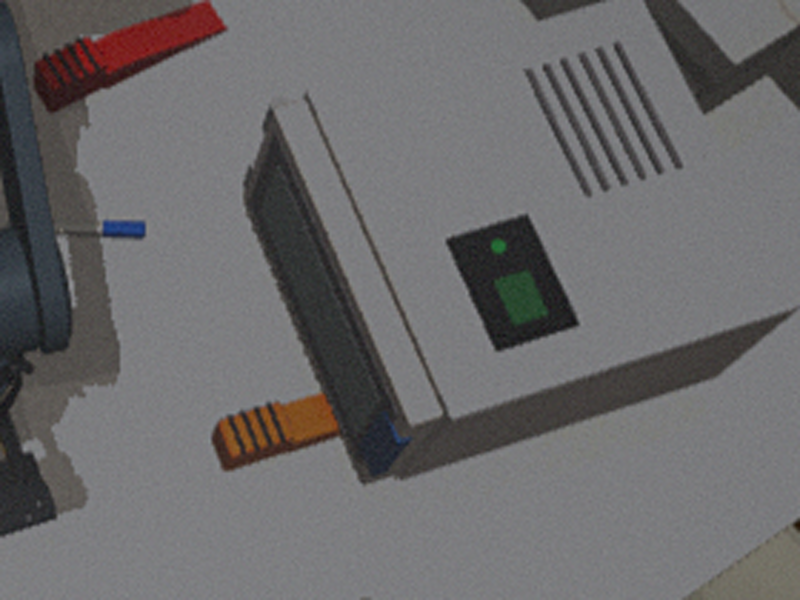

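The door is shut flush (seam from (305, 95) to (445, 415)), and the orange wedge sits flat under it at (275, 430), with the robot clear. I'll check that nothing is drifting, then hand in.

drive_tool(
  deltas="70 0 0 0 0; 70 0 0 0 0; 70 0 0 0 0; 70 0 0 0 0; 70 0 0 0 0; 70 0 0 0 0; 70 0 0 0 0; 70 0 0 0 0; 70 0 0 0 0; 70 0 0 0 0",
)

```text
time_s: 16.8
position: [0.5521, -0.087, 0.1894]
tcp_rot: [[0.251, 0.968, 0.0], [0.968, -0.251, 0.0], [0.0, 0.0, -1.0]]
force: [-0.8, -0.4, 0.1]
opening: 0.8
grasp_force: 0.0
```

Run:
```python
from h import *
im=imaging.capture("scene")[:,:,::-1]
a=cv2.resize(im[80:290,320:600],(800,600),interpolation=cv2.INTER_CUBIC);b=cv2.imread("pics/s6.png")
d=cv2.blur(cv2.absdiff(a,b).max(2),(9,9))[:,200:];print(d.max(),d.mean())
if d.max()<35: print(bot.hand_in())
```

```text
11 3.7534972222222223
the job is handed in; nothing more can be done
None
```

The job is handed in, with no verdict shown: the orange wedge was pressed in at about 13.5 N and released, and the door then stayed shut with no visible movement for a second; its grip on the door (over 5 N needed) I could only estimate, at about 9–10 N.

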